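# Lift a crisp flatbread off the chapati board with the turner

## Robot

A 7-joint arm with a two-finger parallel gripper is mounted at the origin on the work surface. World frame = base frame: x ahead of the robot, y to its left, z up, the work surface at z = 0. Lengths are in m, angles in rad, forces in N, time in s.
With the tool pointing down it reaches from about 0.4 to 0.925 m from the base axis. Payload 5.6 kg.
Tool frame: the origin (TCP) lies between the finger pads; the fingertips stand 14 mm ahead of it and the grasp point (between the pads) lies 5 mm behind it; z points along the fingers, y is the line along which they close (so a half turn about z gives the same grasp; the last joint's range is limited). The gripper opens to 85 mm and grips with 20 to 120 N. Pads are 22 mm wide; open, the fingers measure 114 mm over their backs; the gripper's body (76 mm by 85 mm) begins 54 mm behind the grasp point. The pads swing forward as they close: fully open they stand 13 mm farther back than shut.
Start: joints at [1.226, 0.468, -0.012, 1.603, 0.006, 1.071, -0.056], TCP at [0.193, -0.621, 0.245] pointing down, gripper open.
Joint ranges: [-2.53, 2.53], [-0.31, 2.02], [-1.57, 1.55], [0.28, 2.44], [-1.29, 4.43], [0.15, 1.84], [-2.92, 2.92]. Speed limits (rad/s): [2.57, 2.57, 3.14, 3.14, 3.14, 3.14, 3.14].

## Interface

Orientations are given as a unit quaternion [x, y, z, w].
In Python, from rig import arm, fingers, imaging, monitor gives the robot as it stands. Calls block until the motion is done:
- arm.goto(position, orientation): joint-space move of the TCP to a pose.
- arm.line_to(position, velocity=0.15, attitude=None, contact_N=None): straight line of the TCP; attitude=None keeps the orientation; velocity is the mean speed in m/s. With contact_N (N) it stops when the force on the tool has changed by that much, and returns True; else False.
- arm.set_joints(angles): joint-space move.
- fingers.gripper_to(opening): finger opening in m; the grip force is fixed at half the most; returns when the fingers have stopped.
- arm.wait(seconds).
- arm.solve_ik(position, orientation): joint angles nearest the present ones, or None.
- imaging.get_image(name): name is "scene" or "top"; returns a dict with "image" (384x512x3 uint8, blue, green, red), "depth" (384x512 float32, m along the optical axis (not along the pixel's ray), 0 where there is no reading), "fx", "fy", "cx", "cy" (pixels), "k1" (the pictures are not rectified: a ray, as slopes to the right and down, at radius r is drawn at 1 + k1 r^2 times it, then the intrinsics apply), "position" and "orientation" of the camera in the world. Camera axes: x right, y down, z forward; pixel columns grow to the right and rows downward; lengths in m; the calibration is good to about 2 mm. A picture is of the moment at which its call begins.
A pose or a line that the arm cannot do raises arm.MotionError and nothing moves.
- arm.sign_off(): hands the job in; it is judged then, once.
Readings, each from a call of its own:
- monitor.read_t(): time.
- monitor.read_joint_positions(): joint angles.
- monitor.read_qd(): joint speeds.
- monitor.read_joint_efforts(): joint torques, N m.
- monitor.read_eef_pos(): TCP position.
- monitor.read_eef_rot(): TCP orientation.
- monitor.read_force(): force on the tool from outside, world axes, zero at the start.
- monitor.read_ft_torque(): the same for the moment, N m.
- monitor.read_opening(): finger opening in m.
- monitor.read_finger_force(): force on a finger pad.
Only numpy, scipy, OpenCV 4.12 (cv2) and the standard library are available. Lean on these libraries where they do the work, as an engineer would, in place of code of your own. Each camera call takes 0.05 s, during which the arm holds its last target. There are 200 camera calls.

## Task

Slide the teal turner under the crisp flatbread on the bamboo board (the board's raised stop keeps it from sliding away), lift it clear and lay it flat in the steel thali, then lay the turner down on the counter or the board. The bread is brittle: do not touch it with the fingers, press it hard, drop it or fling it. Leave the thali and everything else where they stand.

Things in the scene. Friction and masses are not known exactly. Their poses are not given: they have to be found in the camera images.
- spatula_grip (a point): teal turner, 243 mm long, 121 g; point in the middle of its handle. x runs to the blade's leading edge, y across, z up out of the blade. Handle flat-sided, 18 mm wide, 13 mm high, from 25 mm ahead to 75 mm behind this point, rising 10 degrees to its tail. At the start it lies on its flat blade on the counter, this point 36 mm up, handle free in the air; its balance point is 73 mm ahead.
- spatula_tip (a point): middle of the blade's leading edge, at its underside: 165.5 mm ahead of spatula_grip, 36 mm below it, same axes. The flat blade runs 115 mm back from here, 78 mm wide, 1.4 mm thick at the edge and 3 mm from 36 mm back; behind it a narrow neck climbs 30 mm steeply to the handle. The blade is slick: bread slides off when it is tipped more than about 20 degrees.
- bread_center (a point): pale golden round crisp flatbread, rigid, 116 mm across, 7.5 mm thick, about 60 g, lying on the board; this point is its centre, 4 mm above its flat underside, z up. The underside is flat to 44 mm radius, then curls up 5 mm towards the rim, so that a thin edge fits below the rim; pushed, it slides on the board.
- board: thick bamboo chapati board, fixed, 270 mm (x) by 230 mm (y), upper face 26 mm above the counter; origin at the centre of its underside. Its own +x points to its raised stop, a straight darker strip along that edge: inner face 121 mm from the centre, 14 mm high above the board's face. The other three edges are open.
- thali: loose round steel plate, 220 mm across, 0.4 kg; flat floor 3 mm above the counter out to about 98 mm radius, rim 22 mm high; origin at the centre of its underside, z up.
- rolling_pin: bystander: steel rolling pin with black plastic grips, 356 mm long, 44 mm thick, behind the board; origin at the underside of its middle.
- canister: bystander: glass canister with bamboo lid, 104 mm across, 154 mm high; origin at the centre of its underside.
- dispenser: bystander: white plastic push dispenser, 76 mm across, 164 mm high; origin at the centre of its underside.
- spice_tin: bystander: round steel spice tin, 130 mm across, 66 mm high; origin at the centre of its underside.
- mortar: bystander: stone mortar with pestle, 104 mm across, 140 mm high; origin at the centre of its underside.
Not all that is in view belongs to the job. Of the things that look like the part that bears bread_center, the middle-sized one is meant.

How it is judged:
On the way:
1. the flatbread rides on the turner, more than 35 mm clear above the board, no finger on it (z of bread_center in the frame of board above 0.065 m and contact force between spatula and bread above 0.15 N and contact force between the fingers and bread below 0.05 N), for 0.3 s.
At the end, for the whole second after the job is handed in: The flatbread lies flat and still on the thali's floor, inside its rim (centre within 55 mm of the thali's); the turner lies still on counter or board (handle grip point lower than 85 mm), off the bread and thali (horizontal distance between bread_center and thali below 0.055 m and z of bread_center in the frame of thali below 0.011 m and angle between bread_center's own z axis and vertical below 0.06 rad and linear speed of each of bread, spatula below 0.02 m/s and contact force between spatula and bread below 0.02 N and contact force between spatula and thali below 0.02 N and height (world z) of spatula_grip between 0 and 0.085 m); the robot touches nothing.
It fails at once if the fingers or the arm touch the flatbread (contact force between any of the fingers, the arm and bread above 0.5 N).
It fails at once if the flatbread is pressed or jammed with more than 25 N (contact force between bread and anything else above 25 N).
It fails at once if the flatbread is dropped or flung (faster than 1 m/s) (linear speed of bread above 1 m/s).
It fails at once if the thali is pushed more than 40 mm (distance of thali from where it was at the start of the episode above 0.04 m).
It fails at once if a bystander is moved more than 30 mm (distance of any of rolling_pin, canister, dispenser, spice_tin, mortar from where it was at the start of the episode above 0.03 m).
It also fails if it takes over 72 s, if anything falls off the work surface, if the arm or the gripper's body presses on something with over 40 N, if the wrist force passes 120 N, or if a joint passes its speed limit or range.

## Working session

There is one attempt and no reset: what is moved stays moved. The work goes in short steps, each a Python script; the robot and the scene stay as the last script left them, time stands still between calls to the robot, and variables do not carry over. Pictures are saved under pics/ and viewed, at most 10 in all, crops included, and the job is handed in when it is done.

```bash
ls; mkdir -p pics; python3 - <<'E'
from rig import arm,fingers,imaging,monitor
import cv2,numpy as np,pickle
d={}
for n in("scene","top"):
    d[n]=imaging.get_image(n); cv2.imwrite(f"pics/{n}0.png",d[n]["image"])
    print(n,{k:v for k,v in d[n].items() if k not in("image","depth")})
pickle.dump(d,open("im0.pkl","wb"))
print(monitor.read_eef_rot(),monitor.read_t())
E
```

```text
pics
scene {'fx': 463.60922442596933, 'fy': 463.60922442596933, 'cx': 257.51067795420204, 'cy': 187.96250312642414, 'k1': -0.09403938709113499, 'position': array([ 0.95663129, -0.69787868,  1.18771032]), 'orientation': array([ 0.91439864,  0.2792384 , -0.08724439, -0.27980252])}
top {'fx': 397.41856139225183, 'fy': 397.41856139225183, 'cx': 256.6524986894553, 'cy': 193.44071358209507, 'k1': -0.06029439325190776, 'position': array([ 0.37049591, -0.05075944,  1.11052509]), 'orientation': array([ 0.70887264, -0.6997108 ,  0.0609891 , -0.06468933])}
[9.88644573e-01 1.50271651e-01 8.41636063e-05 5.76652421e-04] 0.1
```

View pics/top0.png

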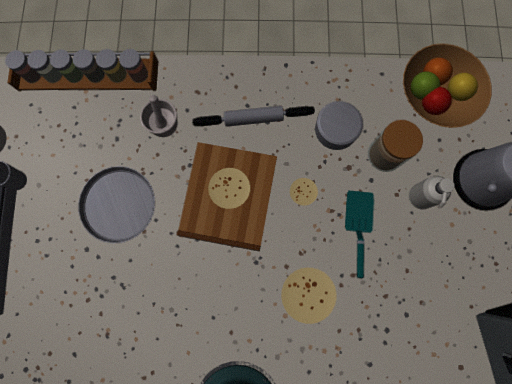

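View pics/scene0.png

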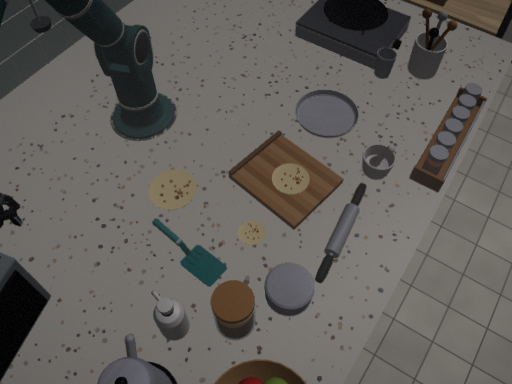

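Top view: three bread-like discs: (229,188) on the board, (304,192) small, (309,295) large. The one on the board is middle-sized. The turner is at (360,230) and the thali at (117,205). The stop looks like the dark strip at the board's lower edge (220,243). I'll enlarge that area to confirm and measure everything.

```bash
cat > geo.py <<'E'
import numpy as np,cv2
from scipy.spatial.transform import Rotation as R
def rays(c,uv):
    K=np.array([[c["fx"],0,c["cx"]],[0,c["fy"],c["cy"]],[0,0,1]])
    p=cv2.undistortPoints(np.float64(uv).reshape(-1,1,2),K,np.array([c["k1"],0,0,0.]))[:,0]
    return np.c_[p,np.ones(len(p))]
def plane(c,uv,z):
    d=R.from_quat(c["orientation"]).apply(rays(c,uv)); o=c["position"]
    return o+d*((z-o[2])/d[:,2])[:,None]
def cloud(c,mask):
    v,u=np.nonzero(mask&(c["depth"]>0)); uv=np.c_[u,v].astype(float)
    return R.from_quat(c["orientation"]).apply(rays(c,uv)*c["depth"][v,u][:,None])+c["position"]
def hsv(c): return cv2.cvtColor(c["image"],cv2.COLOR_BGR2HSV)
def blobs(m,amin=60):
    n,l,s,ce=cv2.connectedComponentsWithStats(m.astype(np.uint8))
    return [(l==i,s[i],ce[i]) for i in range(1,n) if s[i][4]>=amin]
E
python3 - <<'E'
import pickle,cv2,numpy as np
from geo import *
d=pickle.load(open("im0.pkl","rb"))
a=d["top"]["image"][130:330,170:390]; b=d["scene"]["image"][120:290,140:360]
a=cv2.resize(a,None,fx=2.5,fy=2.5,interpolation=2)
cv2.imwrite("pics/crop1.png",a)
c=d["top"];h=hsv(c)
for n in d:
    c=d[n];h=hsv(c); print(n)
    m=(h[...,0]>15)&(h[...,0]<32)&(h[...,1]>60)&(h[...,2]>140)
    for k,s,ce in blobs(cv2.morphologyEx(m.astype(np.uint8),cv2.MORPH_CLOSE,np.ones((5,5)))>0,150):
        cn=cv2.findContours(k.astype(np.uint8),0,1)[0][0]
        P=cloud(c,k); z=np.median(P[:,2]); Q=plane(c,cn[:,0].astype(float),z)[:,:2]
        (x,y),r=cv2.minEnclosingCircle(Q.astype(np.float32)); print("bread",ce,s[4],"z",z,x,y,"r",r, "medianxy",plane(c,[ce],z))
    m=(h[...,0]>80)&(h[...,0]<100)&(h[...,1]>120)
    for k,s,ce in blobs(m,100): P=cloud(c,k);print("teal",ce,s,P.mean(0),P.min(0),P.max(0))
for n,z,pts in [("top",.026,[(199,144),(276,155),(261,249),(179,235)]),("top",.022,[(117,205),(80,205),(155,205),(117,168),(117,242)]),("scene",.022,[(326,113)]),
  ("top",.15,[(400,139)]),("top",.16,[(435,190)]),("top",.066,[(340,124)]),("top",.044,[(253,116)]),("top",.07,[(159,118)])]:
    print(n,z,plane(d[n],pts,z).round(3).tolist())
E
```

```text
scene
teal [203.23179487 265.46769231] [181 246  46  40 975] [ 0.52519517 -0.33577818  0.00358661] [ 0.46276886 -0.37498305 -0.0052179 ] [ 0.58141796 -0.29489618  0.01275461]
top
bread [231.38842204 187.87394958] 1071 z 0.03126428383186586 0.580194354057312 0.03236231207847595 r 0.056183382868766785 medianxy [[0.57935694 0.02634667 0.03126428]]
bread [307.82972136 190.6996904 ] 323 z 0.0034112590129489195 0.5784927010536194 -0.17837750911712646 r 0.03776654973626137 medianxy [[ 0.5793267  -0.18859155  0.00341126]]
bread [311.20490982 296.1002004 ] 1996 z 0.007468650195103788 0.29169929027557373 -0.18893571197986603 r 0.07428576052188873 medianxy [[ 0.28840661 -0.19506087  0.00746865]]
teal [359.05947955 212.08178439] [ 345  191   28   50 1076] [ 0.52021787 -0.33266219  0.00306717] [ 0.43951456 -0.37286578 -0.00458974] [ 0.58085992 -0.29177534  0.04179343]
teal [359.97058824 260.6127451 ] [357 244   7  34 204] [ 0.38449493 -0.32016219  0.04721066] [ 0.34170731 -0.33139058  0.03584305] [ 0.4287237  -0.30805402  0.06027093]
teal [252.88461538 378.79807692] [239 370  28  14 104] [ 0.07469403 -0.04050291  0.01515632] [ 0.06296714 -0.07488814  0.00568772] [ 0.09626662 -0.00492375  0.036488  ]
top 0.026 [[0.706, 0.122, 0.026], [0.676, -0.097, 0.026], [0.413, -0.058, 0.026], [0.448, 0.167, 0.026]]
top 0.022 [[0.529, 0.346, 0.022], [0.527, 0.452, 0.022], [0.53, 0.239, 0.022], [0.635, 0.354, 0.022], [0.426, 0.338, 0.022]]
scene 0.022 [[0.533, 0.341, 0.022]]
top 0.15 [[0.688, -0.406, 0.15]]
top 0.16 [[0.556, -0.483, 0.16]]
top 0.066 [[0.757, -0.272, 0.066]]
top 0.044 [[0.785, -0.031, 0.044]]
top 0.07 [[0.767, 0.23, 0.07]]
```

View pics/crop1.png

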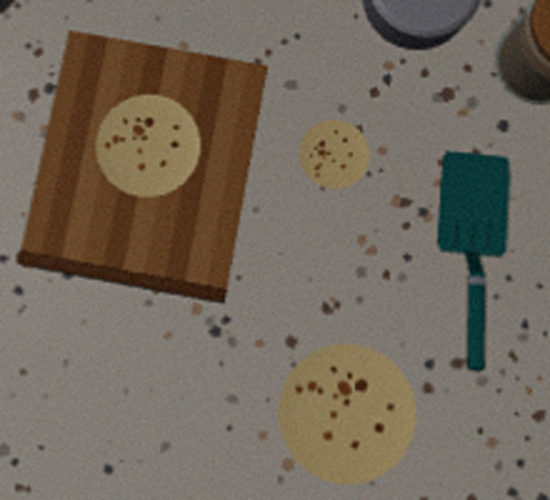

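The crop confirms it: the board's disc at crop (148,145), about (229,188) in the full picture, is the middle one (measured radii 38, 56 and 74 mm; given 58). The stop appears to be on the robot side. I'll refine these measurements.

```bash
python3 - <<'E'
import pickle,cv2,numpy as np
from geo import *
d=pickle.load(open("im0.pkl","rb"))
c=d["top"];h=hsv(c); im=c["image"].astype(int)
# bread on board
for n,(u0,v0) in {"top":(229,188),"scene":(290,179)}.items():
    c=d[n];im=c["image"].astype(int);g=im[...,1]
    print(n,"bread BGR",im[v0-8,u0-8],"board",im[v0+(35 if n=="top" else 22),u0])
    m=(g>115)&(np.hypot(*np.ogrid[-v0:384-v0,-u0:512-u0][::1]) <28) if False else None
    yy,xx=np.mgrid[:384,:512]; roi=np.hypot(yy-v0,xx-u0)<30
    t,_=cv2.threshold(c["image"][...,1][roi],0,255,cv2.THRESH_OTSU)
    k=max(blobs(roi&(g>t)),key=lambda b:b[1][4]); cn=max(cv2.findContours(k[0].astype(np.uint8),0,1)[0],key=len)
    hull=cv2.convexHull(cn)[:,0].astype(float)
    Q=plane(c,hull,.033)[:,:2]; 
    A=np.c_[2*Q,np.ones(len(Q))]; s=np.linalg.lstsq(A,(Q**2).sum(1),rcond=None)[0]; print("circle",s[:2],np.sqrt(s[2]+s[:2]@s[:2]),t,k[1])
    # wood
    H=hsv(c); roi=np.hypot(yy-(195 if n=="top" else 178),xx-(228 if n=="top" else 286))<75
    P=cloud(c,roi); u=np.array([-.985,.17]);u/=np.linalg.norm(u); w=np.array([-u[1],u[0]])
    a=(P[:,:2]-[.561,.034])@u; b=(P[:,:2]-[.561,.034])@w
    for lo in range(-145,150,5):
        q=(a*1000>lo)&(a*1000<lo+5)&(abs(b)<.08)
        if q.sum()and(abs(lo)>100): print(lo,np.percentile(P[q,2],[10,50,90]).round(4),end=";")
    print()
c=d["top"];h=hsv(c)
m=(h[...,0]>80)&(h[...,0]<100)&(h[...,1]>120)&(np.mgrid[:384,:512][1]>330)&(np.mgrid[:384,:512][0]<300)
blade=m.copy();blade[231:]=0
cn=cv2.findContours(blade.astype(np.uint8),0,1)[0];cn=max(cn,key=len)[:,0].astype(float)
Q=plane(c,cn,.003)[:,:2]; print("blade",cv2.minAreaRect((Q*1000).astype(np.float32)),Q.min(0),Q.max(0)) 
hd=m.copy();hd[:244]=0
P=cloud(c,hd); p=np.polyfit(P[:,0],P[:,1],1);print("handle line y@.416,slope",np.polyval(p,.416),p[0],"z",np.polyval(np.polyfit(P[:,0],P[:,2],1),[.35,.416,.42]))
for v in range(246,278,5):
    us=np.nonzero(hd[v])[0]
    if len(us): print(v,us.min(),us.max(),plane(c,[[us.mean(),v]],.05)[0])
E
```

```text
top bread BGR [ 92 125 141] board [ 42  71 103]
circle [0.57963814 0.03350864] 0.0575652278263052 91.0 [ 208  168   42   41 1261]
-145 [-0.0032 -0.0007  0.0015];-140 [0.0219 0.0219 0.0219];-135 [0.0223 0.025  0.0274];-130 [0.0226 0.0251 0.0278];-125 [0.0221 0.025  0.0271];-120 [0.022  0.0245 0.0276];-115 [0.0231 0.0251 0.0277];-110 [0.0225 0.0248 0.0272];-105 [0.0225 0.025  0.0276];105 [0.0226 0.0246 0.0274];110 [0.0224 0.025  0.0273];115 [0.0229 0.0253 0.0277];120 [0.024  0.0373 0.04  ];125 [0.0365 0.0389 0.0419];130 [0.0364 0.0388 0.0414];135 [-0.0028  0.001   0.0376];140 [-0.0037 -0.0008  0.0024];145 [-0.0032 -0.001   0.0016];
scene bread BGR [ 92 117 130] board [42 61 83]
circle [0.57840691 0.03389494] 0.05773750262894174 91.0 [272 163  38  31 865]
-145 [-0.0024  0.0011  0.0045];-140 [-0.0028  0.001   0.0046];-135 [-0.001   0.0163  0.0278];-130 [0.0237 0.0271 0.0302];-125 [0.0231 0.0267 0.0297];-120 [0.0238 0.0269 0.0303];-115 [0.0243 0.0271 0.0303];-110 [0.0244 0.0269 0.0304];-105 [0.0239 0.027  0.0299];105 [0.0237 0.0266 0.0296];110 [0.0239 0.0271 0.0295];115 [0.0234 0.0269 0.0303];120 [0.0254 0.0336 0.0432];125 [0.0338 0.0398 0.0437];130 [0.0373 0.0405 0.0433];135 [0.0368 0.0393 0.0424];
blade ((523.6819458007812, -333.21185302734375), (75.85140991210938, 111.91409301757812), 84.51220703125) [ 0.46929792 -0.37141691] [ 0.58032549 -0.29195235]
handle line y@.416,slope -0.3236354162875931 -0.1102435265225176 z [0.05366052 0.04131984 0.04057192]
246 358 363 [ 0.42271416 -0.32192833  0.05      ]
251 358 363 [ 0.40951093 -0.32155109  0.05      ]
256 358 363 [ 0.39635737 -0.32118071  0.05      ]
261 358 363 [ 0.38325242 -0.32081713  0.05      ]
266 357 362 [ 0.37017478 -0.31780344  0.05      ]
271 357 362 [ 0.35716483 -0.31745842  0.05      ]
276 357 362 [ 0.34420036 -0.31712     0.05      ]
```

```bash
cat > ctl.py <<'E'
import numpy as np
from scipy.spatial.transform import Rotation as R
from rig import arm,fingers,imaging,monitor
G=np.array([-.1575,0,.038])          # TCP in the tip frame of the turner
FLIP=R.from_euler("x",180,degrees=True)
def pose(tip,head,pitch=0,roll=0):   # degrees; pitch>0: leading edge down
    S=R.from_euler("ZYX",[head,pitch,roll],degrees=True)
    return np.asarray(tip)+S.apply(G),(S*FLIP).as_quat()
def tipnow():
    S=R.from_quat(monitor.read_eef_rot())*FLIP
    return monitor.read_eef_pos()-S.apply(G),S.as_euler("ZYX",degrees=True)
def line(tip,head,pitch=0,v=.15,c=None):
    p,q=pose(tip,head,pitch); return arm.line_to(p,velocity=v,attitude=q,contact_N=c)
HB=171.3; U=np.array([np.cos(np.radians(HB)),np.sin(np.radians(HB)),0])
BREAD=np.array([.579,.0337,0])
E
python3 - <<'E'
from ctl import *
h=-5.7; tip=np.array([.580,-.339,0])
p,q=pose(tip,h)
print("grasp",p,arm.solve_ik(p,q))
# preview of the later poses
for t,hd,pt in [(BREAD-U*.085+[0,0,.1],HB,5),(BREAD-U*.085+[0,0,.026],HB,5),([.45,.36,.03],HB,25)]:
    pp,qq=pose(t,hd,pt); print(pp.round(3),arm.solve_ik(pp,qq))
fingers.gripper_to(.05)
arm.goto(p+[0,0,.1],q); arm.line_to(p,velocity=.1,contact_N=8)
fingers.gripper_to(0.0)
print("open",monitor.read_opening(),monitor.read_finger_force(),monitor.read_eef_pos())
arm.line_to(p+[0,0,.22],velocity=.12)
print(tipnow(),monitor.read_force(),monitor.read_ft_torque(),monitor.read_opening(),monitor.read_t(),monitor.read_joint_positions())
E
```

```text
grasp [ 0.42327875 -0.32335714  0.038     ] [ 0.6216405   0.58318968 -0.0399882   2.01117503  0.04227028  0.54799282
 -1.11811011]
[ 0.815 -0.002  0.152] [ 0.42588168  1.00354439 -0.94196968  1.22122531  0.84635128  1.21531683
  0.9132992 ]
[ 0.815 -0.002  0.078] [ 0.40491464  1.06165848 -0.87206555  1.25705446  0.8689847   1.10833873
  0.8905064 ]
[0.575 0.341 0.131] [-0.07901457  0.73950221 -0.89517606  1.84573122  1.26694519  0.94658575
 -0.22498823]
open 0.01654260322244495 61.77463889122009 [ 0.42350154 -0.32349256  0.03844665]
(array([ 0.57967698, -0.33878835,  0.21916261]), array([-5.70042791,  0.06452376,  0.03612557])) [ 0.53551456 -1.01717297 -6.5926607 ] [ 0.09622537  0.1042529  -0.0148694 ] 0.016375313680293754 5.5167 [ 0.650872    0.26094876 -0.07244754  1.8741523   0.02203039  1.00854536
 -1.10118859]
```

```bash
python3 - <<'E'
from ctl import *
import cv2,pickle
print(monitor.read_force(),monitor.read_ft_torque())
p,q=pose(BREAD-U*.085+[0,0,.25],HB,0)
print(p,arm.solve_ik(p,q))
mid=pose([.60,-.16,.27],-95,0)   # on the way
arm.goto(p,q)
print(tipnow(),monitor.read_joint_positions())
line(BREAD-U*.085+[0,0,.10],HB,5,v=.12)
arm.wait(.3)
print(tipnow(),monitor.read_force(),monitor.read_t())
d={n:imaging.get_image(n) for n in("top","scene")}
pickle.dump(d,open("im1.pkl","wb"))
t=cv2.resize(d["top"]["image"][60:280,120:420],None,fx=1.33,fy=1.33)
s=cv2.resize(d["scene"]["image"][60:290,180:480],None,fx=1.33,fy=1.33)
h=max(t.shape[0],s.shape[0]);f=lambda a:cv2.copyMakeBorder(a,0,h-a.shape[0],0,0,0)
cv2.imwrite("pics/pre.png",np.hstack([f(t),f(s)]))
E
```

```text
[ 0.53551456 -1.01717297 -6.5926607 ] [ 0.09622537  0.1042529  -0.0148694 ]
[ 0.81870977 -0.00298075  0.288     ] [ 0.27517718  0.85149586 -0.69005322  0.99353668  0.50380408  1.4438651
  1.12635885]
(array([0.66298654, 0.02010871, 0.24993177]), array([1.71214799e+02, 1.06578259e-04, 4.16133674e-02])) [ 0.27581021  0.85126449 -0.6892531   0.9937828   0.503844    1.44383196
  1.12590921]
(array([0.66323152, 0.02088133, 0.10034495]), array([ 1.71298198e+02,  5.03221617e+00, -4.23917758e-03])) [ 0.6077299  -1.03322276 -6.11036528] 9.025
```

View pics/pre.png

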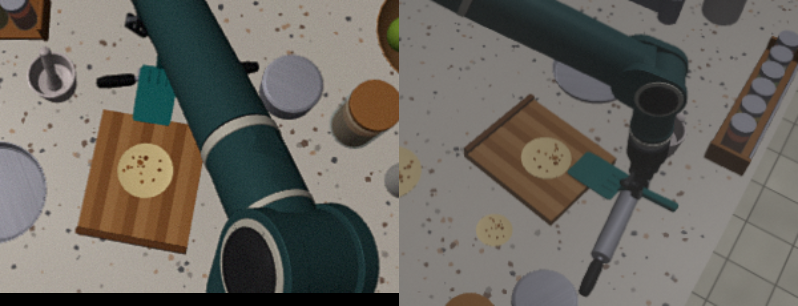

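The blade is held above the board's far edge, left picture (155,95), right picture (598,173). The bread sits ahead of it at (145,170) and nothing else has moved. Next I'll check the blade's pose from depth, then descend.

```bash
python3 - <<'E'
import pickle
from ctl import *
from geo import *
d=pickle.load(open("im1.pkl","rb"))
for n,(x0,x1,y0,y1) in {"top":(215,260,100,155),"scene":(305,352,172,208)}.items():
    c=d[n];h=hsv(c);m=np.zeros(h.shape[:2],bool);m[y0:y1,x0:x1]=1
    m&=(h[...,0]>80)&(h[...,0]<100)&(h[...,1]>110); m=max(blobs(m),key=lambda b:b[1][4])[0]
    P=cloud(c,m); P=P[(P[:,2]>.085)&(P[:,2]<.13)]
    r=(P-(BREAD-U*.085+[0,0,.1])); a=r[:,:2]@U[:2]; b=r[:,:2]@np.array([-U[1],U[0]])
    A=np.c_[a,b,np.ones(len(a))]; s=np.linalg.lstsq(A,r[:,2],rcond=None)[0]
    print(n,len(P),"a",np.percentile(a,[0,2,98,100]).round(4),"b",np.percentile(b,[0,2,50,98,100]).round(4),"slopes deg,z",np.degrees(s[:2]),s[2])
hit=line(BREAD-U*.085+[0,0,.034],HB,5,v=.06)
f0=monitor.read_force()
hit=line(BREAD-U*.085+[0,0,.020],HB,5,v=.012,c=2.0)
print(hit,tipnow(),f0,monitor.read_force(),monitor.read_t())
E
```

```text
top 1087 a [-0.1212 -0.1109 -0.0021  0.0007] b [-0.0371 -0.0347 -0.0017  0.0369  0.0396] slopes deg,z [-6.48714433 -0.13296849] 2.7666477545959298e-05
scene 194 a [-0.1043 -0.1004 -0.0211 -0.0095] b [-0.0349 -0.034  -0.0156  0.013   0.02  ] slopes deg,z [-5.6094499  -0.60221908] 0.002726624011432573
True (array([0.66288398, 0.02070324, 0.03204832]), array([1.71291979e+02, 4.97750527e+00, 1.29922753e-02])) [ 0.3332655  -1.04021152 -6.09117483] [-0.91402433 -2.00516029 -0.27285071] 10.8083
```

```bash
python3 - <<'E'
from ctl import *
arm.wait(.3); print(tipnow()[0],monitor.read_force())
t=BREAD-U*.085
line(t+[0,0,.036],HB,5,v=.03); arm.wait(.3); print(tipnow()[0],monitor.read_force())
for z in (.034,.033,.032,.031):
    line(t+[0,0,z],HB,5,v=.01); arm.wait(.2); f=monitor.read_force(); print(z,tipnow()[0],f)
    if f[2]>-4.5: break
E
```

```text
[0.66261978 0.02059594 0.0316804 ] [-1.0317791  -1.44290296  1.60042082]
[0.66283706 0.02082803 0.0356701 ] [-0.01724292 -0.65012663 -6.02434542]
0.034 [0.66307038 0.0208404  0.03406378] [ 0.49291846 -0.77640795 -6.32762696]
0.033 [0.66307065 0.02087066 0.03309212] [ 0.2951807  -0.7679234  -5.71572814]
0.032 [0.66329984 0.02081373 0.03234189] [ 0.02827141 -1.79911837 -1.70824677]
```

Contact repeats about 6 mm above the modelled height, so the turner sits about 2° nose-down in the grip (the depth slope agrees). I'll add that to the model and slide in, in stages.

```bash
python3 - <<'E'
s=open("ctl.py").read()
s=s.replace("def pose","SAG=R.from_euler('y',2.1,degrees=True)   # pitch of the turner in the grip\ndef pose")
s=s.replace("(S*FLIP).as_quat()","(S*SAG.inv()*FLIP).as_quat()").replace("*FLIP\n    return","*FLIP*SAG\n    return")
open("ctl.py","w").write(s)
E
python3 - <<'E'
from ctl import *
import cv2
t=BREAD-U*.085
line(t+[0,0,.030],HB,4.5,v=.03)
print(line(t+[0,0,.022],HB,4.5,v=.01,c=2.5)); arm.wait(.2); z=tipnow()[0][2]
print("contact tip z",z,monitor.read_force())
z0=z
print("a: tip ahead of bread start")
for s in np.arange(-.065,.096,.02):     # pushes to the stop, which is .081 on
    h=line(BREAD+U*s+[0,0,z0],HB,4.5 ,v=.05,c=12)
    print(round(s,3),h,tipnow()[0].round(4),monitor.read_force().round(1))
    if h: break
d=[imaging.get_image(n)["image"] for n in("top","scene")]
cv2.imwrite("pics/slide1.png",np.hstack([cv2.resize(d[0][90:280,130:330],(400,380)),cv2.resize(d[1][100:290,200:400],(400,380))]))
print(monitor.read_t())
E
```

```text
True
contact tip z 0.03069244365048073 [-1.43304131 -1.26008725  2.09478789]
a: tip ahead of bread start
-0.065 False [0.6429 0.0238 0.0302] [ 1.2 -0.9 -5.8]
-0.045 False [0.6235 0.0268 0.0309] [-0. -1. -7.]
-0.025 False [0.6038 0.0299 0.0309] [ 0.  -0.9 -5.3]
-0.005 False [0.584  0.0328 0.0308] [ 0.8 -1.4 -6.7]
0.015 False [0.5642 0.0359 0.0308] [-0.3 -0.9 -6.7]
0.035 False [0.5445 0.0389 0.0308] [ 0.5 -1.5 -6.7]
0.055 False [0.5247 0.0419 0.0308] [ 0.8 -1.6 -6.4]
0.075 False [0.5049 0.0449 0.0308] [ 0.6 -1.2 -5.5]
0.095 False [0.4851 0.048  0.0308] [ 0.6 -1.3 -6.8]
19.0167
```

View pics/slide1.png

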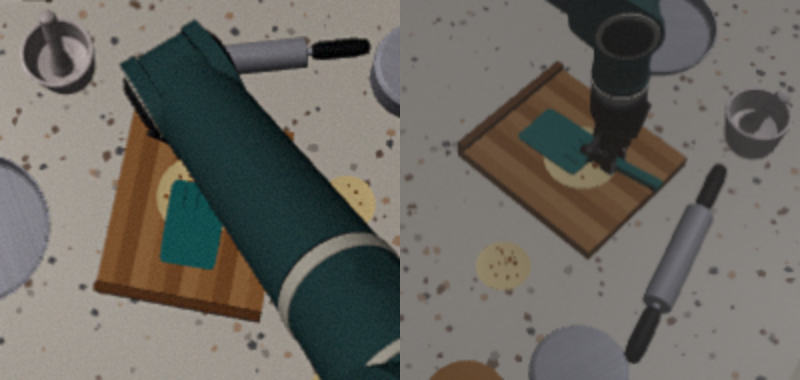

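The blade slid over the bread, at left picture (190,225). The earlier contact was the blade's rear edge on the rolling pin, not the tip on the board. Nothing is damaged: forces stayed near baseline. I'll lift, back off and re-measure the bread and pin.

```bash
sed -i "s/'y',2.1/'y',0.5/" ctl.py; python3 - <<'E'
from ctl import *
from geo import *
import pickle
t,e=tipnow(); print(t,e)
line(t+[0,0,.10],HB,e[1],v=.1)
line(BREAD-U*.084+[0,0,.11],HB,11,v=.12); arm.wait(.2)
print(monitor.read_force(),monitor.read_t())
d={n:imaging.get_image(n) for n in("top","scene")}; pickle.dump(d,open("im2.pkl","wb"))
cv2.imwrite("pics/re.png",np.hstack([cv2.resize(d["top"]["image"][90:280,130:330],(400,380)),cv2.resize(d["scene"]["image"][100:290,200:400],(400,380))]))
yy,xx=np.mgrid[:384,:512]
for n,(u0,v0) in {"top":(229,188),"scene":(290,179)}.items():
    c=d[n];g=c["image"][...,1]; h=hsv(c); roi=np.hypot(yy-v0,xx-u0)<32
    m=roi&(g>91)&(h[...,0]>12)&(h[...,0]<35)
    k=max(blobs(m),key=lambda b:b[1][4]); cn=max(cv2.findContours(k[0].astype(np.uint8),0,1)[0],key=len)
    Q=plane(c,cv2.convexHull(cn)[:,0].astype(float),.033)[:,:2]
    s=np.linalg.lstsq(np.c_[2*Q,np.ones(len(Q))],(Q**2).sum(1),rcond=None)[0]; print(n,s[:2],np.sqrt(s[2]+s[:2]@s[:2]),k[1])
# blade and pin
c=d["top"];h=hsv(c);m=np.zeros(h.shape[:2],bool);m[80:160,200:265]=1
m&=(h[...,0]>80)&(h[...,0]<100)&(h[...,1]>110);m=max(blobs(m),key=lambda b:b[1][4])[0]
P=cloud(c,m);P=P[(P[:,2]>.09)&(P[:,2]<.15)];r=P-tipnow()[0];a=r[:,:2]@U[:2]
for lo in range(-120,5,15):
    q=(a*1e3>lo)&(a*1e3<lo+15)
    if q.sum()>5: print(lo+7,r[q,2].mean().round(4),end="; ")
for n,dd in (("before",pickle.load(open("im0.pkl","rb"))),("now",d)):
    P=cloud(dd["scene"],(xx>310)&(xx<370)&(yy>180)&(yy<285)); q=(P[:,2]>.03)&(P[:,2]<.05)&(P[:,0]>.74)&(P[:,1]<-.08); print("pin",n,P[q].mean(0),P[q].max(0))
E
```

```text
[0.48409695 0.04819905 0.03504959] [ 1.71287047e+02  2.92452729e+00 -3.68816599e-03]
[ 0.01820066 -0.44898431 -6.15023046] 21.95
top [0.58433047 0.04565994] 0.07924546226475963 [ 201  157   50   63 1727]
scene [0.57880566 0.03415928] 0.058565856375645424 [272 163  38  32 904]
-113 0.0231; -98 0.021; -83 0.0182; -68 0.0149; -53 0.0126; -38 0.0097; -23 0.006; -8 0.0027; 7 0.0011; pin before [ 0.80720173 -0.13358622  0.03677369] [ 0.82515068 -0.0801643   0.04999269]
pin now [ 0.79806903 -0.13488865  0.03697932] [ 0.81781243 -0.08006669  0.04947118]
```

View pics/re.png

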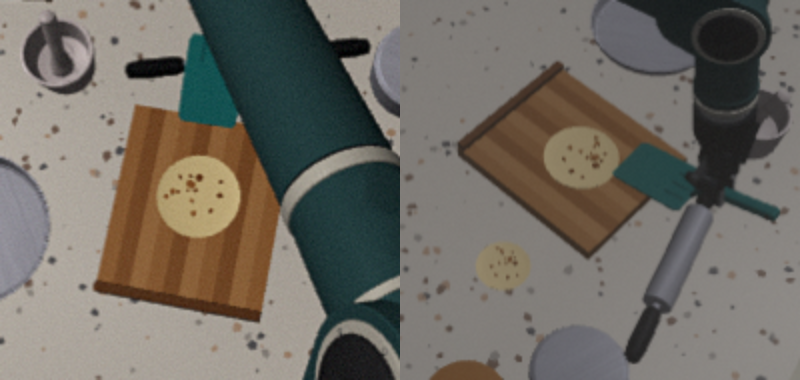

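The bread hasn't moved, left (198,196) and right (580,157). The pin was nudged about 9 mm, so I must stay clear of it. I'll re-enter steeper and closer to the bread, so the blade's rear passes above the pin.

```bash
sed -i "s/'y',0.5/'y',0.0/; s/BREAD=.*/BREAD=np.array([.5788,.0340,0])/" ctl.py; python3 - <<'E'
from ctl import *
import cv2
t=BREAD-U*.071
line(t+[0,0,.06],HB,13,v=.08)
line(t+[0,0,.033],HB,13,v=.04)
h=line(t+[0,0,.020],HB,13,v=.01,c=2.5); arm.wait(.2); z=tipnow()[0][2]
print("contact",h,"tip z",z,monitor.read_force())
if h and .021<z<.0295:
    for s,p in ((-.060,10),(-.050,8),(-.040,5.5),(-.025,4.5),(-.01,4.5)):
        h=line(BREAD+U*s+[0,0,z-.0003],HB,p,v=.04,c=10)
        print(s,h,tipnow()[0].round(4),monitor.read_force().round(1))
        if h: break
d=[imaging.get_image(n)["image"] for n in("top","scene")]
cv2.imwrite("pics/slide2.png",np.hstack([cv2.resize(d[0][90:280,130:330],(400,380)),cv2.resize(d[1][130:250,230:350],(400,400))[:380]]))
print(monitor.read_t())
E
```

```text
contact True tip z 0.02445833451962974 [ 1.26531229 -0.49688113 -3.00361656]
-0.06 False [0.6374 0.0249 0.0238] [-0.  -1.1 -2.6]
-0.05 False [0.6275 0.0265 0.0239] [ 0.5 -0.8 -2.8]
-0.04 False [0.6178 0.0279 0.0238] [ 0.6 -0.1 -3. ]
-0.025 False [0.6024 0.0304 0.0241] [-1.2 -0.9 -2.7]
-0.01 False [0.5878 0.0326 0.0241] [-0.2 -0.4 -3.1]
26.975
```

View pics/slide2.png

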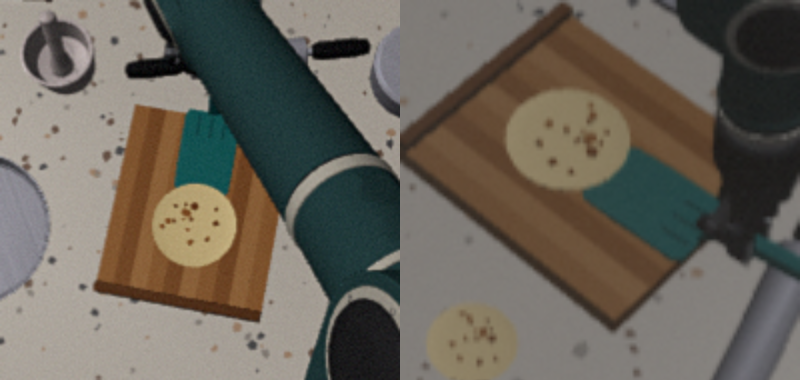

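The blade's edge is now under the bread's near rim, left (200,188), and is pushing it to the stop. I'll carry on.

```bash
python3 - <<'E'
from ctl import *
import cv2
z=.0241
for s,p in ((.03,4),(.05,4),(.07,3.5),(.09,3),(.11,2.5),(.127,2)):
    h=line(BREAD+U*s+[0,0,z],HB,p,v=.045,c=10)
    print(s,h,tipnow()[0].round(4),monitor.read_force().round(1))
    if h: break
d=[imaging.get_image(n)["image"] for n in("top","scene")]
cv2.imwrite("pics/slide3.png",np.hstack([cv2.resize(d[0][90:280,130:330],(400,380)),cv2.resize(d[1][130:250,230:350],(400,400))[:380]]))
print(monitor.read_t())
E
```

```text
0.03 False [0.5487 0.0385 0.024 ] [-0.2 -1.1 -3.4]
0.05 False [0.528  0.0416 0.024 ] [-0.1 -1.6 -4.4]
0.07 False [0.5085 0.0446 0.024 ] [-1.4 -0.9 -3.8]
0.09 False [0.4887 0.0477 0.024 ] [-1.2 -1.2 -3.8]
0.11 False [0.4691 0.0507 0.0241] [-1.1 -0.7 -3.9]
0.127 False [0.4521 0.0533 0.0241] [ 0.8 -0.6 -3.3]
30.9667
```

View pics/slide3.png

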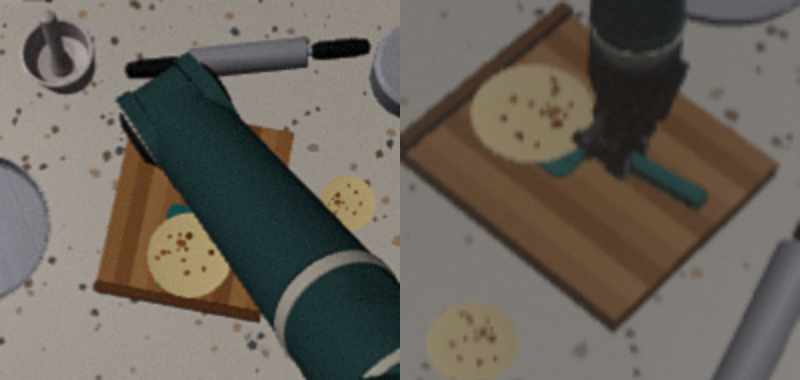

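The bread rides on the blade, left (190,255) and right (530,112), with the fingers about 40 mm clear of it. Lifting, then moving over the thali.

```bash
python3 - <<'E'
from ctl import *
import cv2,pickle
t=BREAD+U*.127
TH=np.array([.530,.3435,0]); T=TH+U*.04
line(t+[0,0,.03],HB,0,v=.03)
line(t-U*.004+[0,0,.06],HB,-3,v=.05)
line(t-U*.004+[0,0,.15],HB,-3,v=.09); arm.wait(.4)
print(tipnow(),monitor.read_force())
try:
    line(T+[0,0,.15],HB,-2,v=.12)
except arm.MotionError as e: print("ERR",e)
arm.wait(.2); print(tipnow(),monitor.read_force(),monitor.read_joint_positions().round(2),monitor.read_t())
d={n:imaging.get_image(n) for n in("top","scene")}; pickle.dump(d,open("im3.pkl","wb"))
cv2.imwrite("pics/hover.png",np.hstack([cv2.resize(d["top"]["image"][110:300,50:250],(400,380)),cv2.resize(d["scene"]["image"][30:220,220:420],(400,380))]))
E
```

```text
(array([0.45712159, 0.05265992, 0.14988035]), array([ 1.71309188e+02, -3.01861620e+00, -1.98892257e-03])) [-1.09608086 -0.8589685  -7.64883663]
(array([0.49055223, 0.3493151 , 0.15001193]), array([ 1.71282343e+02, -1.99717229e+00,  7.01742097e-03])) [-0.14838349 -1.14466295 -7.1714978 ] [-0.07  0.8  -0.73  1.39  0.51  1.18  0.57] 36.2083
```

View pics/hover.png

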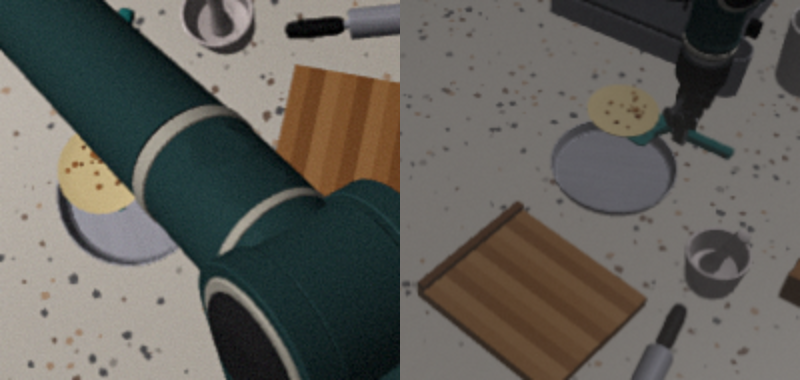

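The bread rides on the turner above the thali, right (623,110). I'll measure its position and lower it.

```bash
python3 - <<'E'
from ctl import *
from geo import *
import pickle
c=pickle.load(open("im3.pkl","rb"))["scene"]; h=hsv(c); yy,xx=np.mgrid[:384,:512]
m=(np.hypot(xx-331,yy-85)<26)&(c["image"][...,1]>85)&(h[...,0]>12)&(h[...,0]<35)&(h[...,1]>50)
k=max(blobs(m),key=lambda b:b[1][4]); cn=max(cv2.findContours(k[0].astype(np.uint8),0,1)[0],key=len)
zb=np.median(cloud(c,k[0])[:,2]); Q=plane(c,cv2.convexHull(cn)[:,0].astype(float),zb)[:,:2]
s=np.linalg.lstsq(np.c_[2*Q,np.ones(len(Q))],(Q**2).sum(1),rcond=None)[0]
TH=np.array([.530,.3435,0]); tip=tipnow()[0]
W=np.array([-U[1],U[0]]); off=s[:2]-tip[:2]
back,side=-off@U[:2],off@W
print("bread",s[:2],"z",zb,"r",np.sqrt(s[2]+s[:2]@s[:2]),"behind tip",back,"side",side)
ok=.03<back<.065 and abs(side)<.015
if ok:
    T=TH+U*(back-.008); T[:2]-=W*side
    line(T+[0,0,.06],HB,2,v=.09)
    line(T+[0,0,.02],HB,8,v=.05)
    h=line(T+[0,0,.004],HB,12,v=.03,c=5); print("touch",h,tipnow()[0],monitor.read_force())
    np.save("T.npy",T)
print(monitor.read_t())
E
```

```text
bread [0.53540891 0.33874301] z 0.15716422853546286 r 0.05747430004923621 behind tip 0.04602103150650082 side 0.0037988502806453064
touch False [0.49328427 0.35327315 0.00457329] [ 0.15175336 -0.50914642 -6.98903845]
38.3667
```

```bash
python3 - <<'E'
from ctl import *
T=np.load("T.npy")
for p in (16,19,22): line(T+[0,0,.004],HB,p,v=.04)
arm.wait(.2)
for s,z,p in ((.03,.004,23),(.06,.004,23),(.085,.006,22),(.105,.014,20),(.14,.035,18)):
    h=line(T-U*s+[0,0,z],HB,p,v=.06,c=10)
    print(s,h,tipnow()[0].round(4),monitor.read_force().round(1))
    if h: break
line(T-U*.15+[0,0,.12],HB,5,v=.1)
print(monitor.read_t())
c=imaging.get_image("scene"); d=imaging.get_image("top")
import pickle,cv2; pickle.dump({"scene":c,"top":d},open("im4.pkl","wb"))
from geo import *
h=hsv(c); yy,xx=np.mgrid[:384,:512]
m=(np.hypot(xx-326,yy-113)<36)&(c["image"][...,1]>85)&(h[...,0]>12)&(h[...,0]<35)&(h[...,1]>50)
k=max(blobs(m),key=lambda b:b[1][4]); cn=max(cv2.findContours(k[0].astype(np.uint8),0,1)[0],key=len)
P=cloud(c,k[0]); A=np.c_[P[:,:2]-P[:,:2].mean(0),np.ones(len(P))]
print("plane",np.linalg.lstsq(A,P[:,2],rcond=None)[0])
Q=plane(c,cv2.convexHull(cn)[:,0].astype(float),.0105)[:,:2]
s=np.linalg.lstsq(np.c_[2*Q,np.ones(len(Q))],(Q**2).sum(1),rcond=None)[0]; print("bread",s[:2],np.sqrt(s[2]+s[:2]@s[:2]),k[2])
cv2.imwrite("pics/after.png",cv2.resize(c["image"][30:260,200:460],None,fx=2.5,fy=2.5))
E
```

```text
0.03 False [0.5229 0.3483 0.004 ] [ 1.2 -0.9 -5.7]
0.06 False [0.5525 0.3438 0.004 ] [ 0.5 -1.  -6.2]
0.085 False [0.5765 0.3402 0.0057] [-0.2 -1.3 -7. ]
0.105 False [0.5962 0.3372 0.0138] [ 0.2 -0.6 -7. ]
0.14 False [0.6306 0.332  0.0347] [ 0.1 -0.1 -7.1]
43.6917
plane [ 0.06924597 -0.02719147  0.12812003]
bread [0.63080524 0.42606962] 0.04865176406152694 [355.81944444 111.66203704]
```

View pics/after.png

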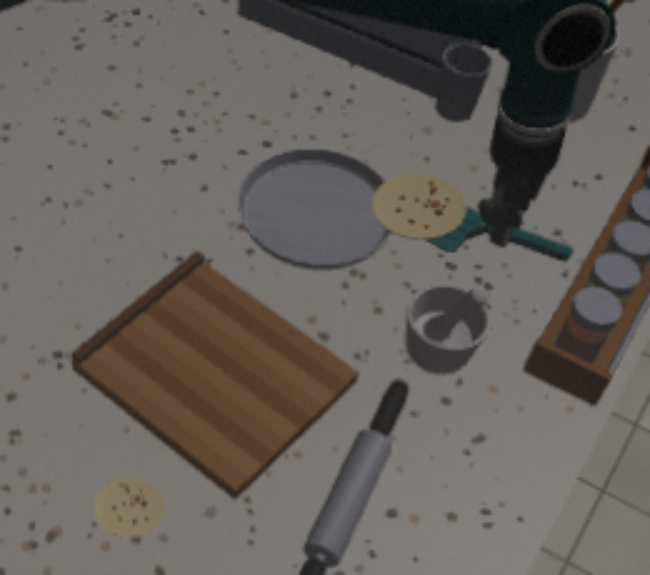

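The bread is still on the blade, at (420,207), so 23° wasn't enough to slide it off. I'll go back over the thali and tip it further, to about 32°.

```bash
python3 - <<'E'
from ctl import *
from geo import *
T=np.load("T.npy")
for p in (20,27,32,34): 
    P,q=pose(T+[0,0,.004],HB,p); print(p,arm.solve_ik(P,q) is not None,end=" ")
line(T+[0,0,.06],HB,3,v=.14)
line(T+[0,0,.012],HB,14,v=.07)
for p in (20,24,28,31,33): line(T+[0,0,.005],HB,p,v=.05)
arm.wait(.3); print("tilted",monitor.read_force(),monitor.read_t())
for s,z,p in ((.03,.005,33),(.06,.004,33),(.09,.005,32),(.115,.014,30)):
    h=line(T-U*s+[0,0,z],HB,p,v=.07,c=10)
    if h: print("hit",s); break
line(T-U*.14+[0,0,.06],HB,20,v=.12)
print(monitor.read_t())
c=imaging.get_image("scene"); h=hsv(c); yy,xx=np.mgrid[:384,:512]
import pickle; pickle.dump(c,open("im5.pkl","wb"))
m=(np.hypot(xx-335,yy-110)<50)&(c["image"][...,1]>85)&(h[...,0]>12)&(h[...,0]<35)&(h[...,1]>50)
k=max(blobs(m),key=lambda b:b[1][4]); cn=max(cv2.findContours(k[0].astype(np.uint8),0,1)[0],key=len)
P=cloud(c,k[0]); A=np.c_[P[:,:2]-P[:,:2].mean(0),np.ones(len(P))]
print("plane",np.linalg.lstsq(A,P[:,2],rcond=None)[0])
Q=plane(c,cv2.convexHull(cn)[:,0].astype(float),.0105)[:,:2]
s=np.linalg.lstsq(np.c_[2*Q,np.ones(len(Q))],(Q**2).sum(1),rcond=None)[0]; print("bread",s[:2],np.sqrt(s[2]+s[:2]@s[:2]),k[2])
E
```

```text
20 True 27 True 32 True 34 True tilted [ 0.94961375 -0.30660392 -6.7361394 ] 47.5917
50.475
plane [ 0.00180067 -0.00745725  0.0090025 ]
bread [0.50997445 0.34709392] 0.05623977189323591 [320.38054608 111.72013652]
```

The bread lies flat in the thali at (.510,.347), 20 mm from its centre. Next I lay the turner on the empty board.

```bash
python3 - <<'E'
from ctl import *
from geo import *
T=np.load("T.npy"); B=np.array([.561,.034,0])+U*.07
line(T-U*.06+[0,0,.15],HB,5,v=.16)
line(B+[0,0,.15],HB,0,v=.2)
line(B+[0,0,.04],HB,0,v=.1)
h=line(B+[0,0,.018],HB,0,v=.02,c=2.5); print(h,tipnow()[0],monitor.read_t())
fingers.gripper_to(.045)
p=monitor.read_eef_pos(); arm.line_to(p+[0,0,.12],velocity=.12)
arm.wait(.3); print(monitor.read_t())
c=imaging.get_image("scene"); h=hsv(c); yy,xx=np.mgrid[:384,:512]
m=(np.hypot(xx-320,yy-111)<40)&(c["image"][...,1]>85)&(h[...,0]>12)&(h[...,0]<35)&(h[...,1]>50)
k=max(blobs(m),key=lambda b:b[1][4]); cn=max(cv2.findContours(k[0].astype(np.uint8),0,1)[0],key=len)
Q=plane(c,cv2.convexHull(cn)[:,0].astype(float),.0105)[:,:2]
s=np.linalg.lstsq(np.c_[2*Q,np.ones(len(Q))],(Q**2).sum(1),rcond=None)[0]; print("bread",s[:2],k[2],np.median(cloud(c,k[0])[:,2]))
m=(xx>230)&(xx<350)&(yy>130)&(yy<230)&(h[...,0]>80)&(h[...,0]<100)&(h[...,1]>100)
for k in blobs(m,40): P=cloud(c,k[0]); print("teal",k[2],P.mean(0),P[:,2].min(),P[:,2].max())
cv2.imwrite("pics/final.png",c["image"][60:290,200:460])
E
```

```text
True [0.49206586 0.04452813 0.02620434] 54.8167
56.65Traceback (most recent call last):
  File "<stdin>", line 13, in <module>
ValueError: max() iterable argument is empty
```

```bash
python3 - <<'E'
from rig import monitor,imaging
from geo import *
print(monitor.read_eef_pos(),monitor.read_opening(),monitor.read_force())
for n,(u,v) in {"scene":(320,111),"top":(117,208)}.items():
    c=imaging.get_image(n);h=hsv(c); yy,xx=np.mgrid[:384,:512]; P=c["image"]
    print(n,P[v,u],h[v,u],c["depth"][v,u],"world",(R.from_quat(c["orientation"]).apply(rays(c,[[u,v]])*c["depth"][v,u])+c["position"]).round(3))
    m=(h[...,0]>12)&(h[...,0]<35)&(h[...,1]>50)&(P[...,1]>80)
    for k in blobs(m,120): print(" bready",k[2].round(),k[1][4],np.median(cloud(c,k[0]),axis=0).round(3))
    m=(h[...,0]>80)&(h[...,0]<100)&(h[...,1]>100)
    for k in blobs(m,60): q=cloud(c,k[0]); print(" teal",k[2].round(),k[1][4],np.median(q,axis=0).round(3),q[:,2].min().round(3),q[:,2].max().round(3))
E
```

```text
[0.64653564 0.02052106 0.18278538] 0.045221075848582905 [ 0.23907832 -1.30301655 -5.00734893]
scene [32 33 30] [80 23 33] 1.0485796 world [[ 0.662 -0.013  0.417]]
 bready [474.  11.] 1473 [ 0.742  1.676 -0.255]
 bready [172. 189.] 1465 [ 0.291 -0.189  0.009]
 bready [251. 233.] 512 [ 0.577 -0.177  0.005]
 teal [282. 174.] 677 [0.548 0.033 0.03 ] 0.021 0.037
 teal [318. 190.] 73 [0.682 0.014 0.075] 0.065 0.083
top [110 149 170] [ 20  90 170] 1.1155986 world [[0.522 0.351 0.007]]
 bready [474.  99.] 705 [ 0.843 -0.676  0.046]
 bready [462.  83.] 493 [ 0.875 -0.616  0.09 ]
 bready [207. 195.] 744 [0.557 0.094 0.025]
 bready [310. 187.] 214 [ 0.59  -0.196  0.003]
 bready [118. 212.] 1258 [0.51  0.348 0.008]
 bready [185. 213.] 172 [0.508 0.154 0.025]
 bready [225. 229.] 158 [0.465 0.042 0.025]
 bready [249. 234.] 134 [ 0.451 -0.024  0.025]
 teal [249. 162.] 9924 [ 0.512 -0.033  0.603] 0.021 0.682
 teal [352. 319.] 11971 [ 0.319 -0.131  0.737] 0.661 0.789
 teal [239. 376.] 656 [ 0.079 -0.004  0.012] 0.001 0.038
```

The arm only hid the thali from the scene camera. The top camera shows the bread flat at (.510,.348). The turner is on the board, the gripper is clear, and about 57 s have passed, so I'm handing in.

```bash
python3 -c "
from rig import arm,monitor
print(monitor.read_t()); print(arm.sign_off())"
```

```text
56.8
the job is handed in; nothing more can be done
None
```

The job is handed in at 56.8 s, verdict not shown: the flatbread lies flat in the thali about 20 mm from its centre and the turner rests on the board, but a first slide-in attempt passed over the bread and nudged the rolling pin about 9 mm.

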